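# Fetch the spare column from under the case's sliding cover

## Task

The spare steel chromatography column is in one of the three pockets under the loose sliding cover plate of the blue case. Slide the cover fully aside, home against the other end of the case but without slamming or forcing it, find the column, lift it straight out of its pocket and lay it gently in the two V saddles of the dark metal cradle, with its end fittings outside the saddles, ready for the tubing to be connected. Leave the cover parked there, do not drop the column, and leave the wash bottle where it stands.

Things in the scene. Friction and masses are not known exactly. Their poses are not given: they have to be found in the camera images.
- case: Fixed blue instrument case, 277 x 168 mm, on a grey stand, sloping 25 degrees up away from the robot. Origin: its middle, level with the pocket floors. Own axes: x up the slope, y level, to the left along the case, z square to the case. Work along its z: the tool then leans 25 degrees. Dark foam inside, its top at z = 20 mm. Right half: an open tool well with fixed tools below the cover's path.
- right_end (a point): Inside of the case's right end wall (y = -130.5 mm of the case; the left one is at +130.5), on the underside of the cover. Along the lower and upper long edges run grooves that hold the cover plate; their lips end at x = +-68 mm and their tops at z = 32 mm of the case, as do the end walls.
- lid_edge (a point): Middle of the free edge of the case's outer lid, which stands fixed open along the upper edge of the case (from x = 76 mm of the case on, square to it, up to z = 200 mm). It leans over the case, so that a vertical hand would strike it.
- pocket0 (a point): Floor of the pocket nearest the middle of the case. Each pocket is 22 mm wide, 112 mm long along the case's x, and slots for the column's tips go on at both ends. A thumb channel 44 mm wide (x = -22 to 22 mm of the case), its floor 8 mm below the pocket floors, crosses all three pockets from y = -10 mm to the left end wall, so that fingers can go down on both sides of the tube.
- pocket1 (a point): Floor of the middle pocket, 34 mm farther left. The column is in any one of the three pockets; each other holds only a white paper card.
- pocket2 (a point): Floor of the left pocket, 34 mm farther left again, 38 mm from the end wall.
- cover: Loose aluminium cover plate, 0.17 to 0.35 kg, 150 (x) x 122 (y) x 5 mm, held in the case's grooves with 1.5 mm play up and down the slope and 2 mm in height; axes as the case. Origin: middle of its underside, at z = 22 mm of the case. Starts over the pockets (y = 55 to 68 mm of the case), slides along y dragging with 2 to 9 N, is fully aside when stopped by the right end wall (y = -69.5 mm).
- rib (a point): Middle of the top of the cover's black pull rib, 29 mm above the plate's underside; the rib is 70 mm long along x, 14 mm wide along y, 24 mm high over the plate.
- column: Steel chromatography column, 0.11 to 0.22 kg, 127 mm long along its own y: a tube of 11 mm diameter between two end fittings 18 mm wide (34 to 54 mm from the middle either way), thin blue plugs at the tips. Origin: mid-length on its underside, z up from there. In its pocket it lies along the case's x, hidden by the cover at first.
- column_mid (a point): The middle of the column, on the axis of its tube (8 mm above the pocket floor while it lies in its pocket).
- cradle: Dark metal column cradle, 120 (x) x 58 (y) mm foot 8 mm thick, fixed, level. Two 90 degree V saddles, 8 mm thick, at x = -26 and +26 mm (44 mm free between them), white inside, open upwards, opening 31 mm wide at z = 55 mm. Origin: middle of the underside; the column is to lie along its x, either way round, its tube in both Vs. Lengthwise play: 4 mm.
- cradle_seat (a point): Where the middle of the column (point column_mid) comes to lie in the cradle: above its centre, 48 mm above the bench.
- wash_bottle: White squeeze bottle with blue cap, 70 x 108 x 199 mm, loose bystander behind the case; origin at its underside.

How it is judged:
By the outcome, as a careful person would: the job done as asked, in the order asked, and still so for the second after the job is handed in, with the robot touching nothing.
It also fails if it takes over 45 s, if anything falls off the work surface, if the arm or the gripper's body presses on something with over 40 N, if the wrist force passes 120 N, or if a joint passes its speed limit or range.

## Robot

A 7-joint arm with a two-finger parallel gripper is mounted at the origin on a cart in front of the work surface, level with it; the furniture and walls round the work are solid. World frame = base frame: x ahead of the robot, y to its left, z up, the work surface at z = 0. Lengths are in m, angles in rad, forces in N, time in s.
With the tool pointing down it reaches from about 0.425 to 0.925 m from the base axis. Payload 6.8 kg.
Tool frame: the origin (TCP) lies between the finger pads; the fingertips stand 22 mm ahead of it and the grasp point (between the pads) lies 3 mm ahead of it; z points along the fingers, y is the line along which they close (so a half turn about z gives the same grasp; the last joint's range is limited). The gripper opens to 85 mm and grips with 20 to 120 N. Pads are 22 mm wide; open, the fingers measure 114 mm over their backs; the gripper's body (76 mm by 85 mm) begins 54 mm behind the grasp point. The pads swing forward as they close: fully open they stand 13 mm farther back than shut.
Start: joints at [-1.406, 0.477, 0.022, 1.555, -0.011, 1.109, -0.083], TCP at [0.182, 0.65, 0.253] pointing down, gripper open.
Joint ranges: [-2.96, 2.96], [-0.34, 2.1], [-1.41, 1.46], [0.24, 2.44], [-1.37, 4.51], [0.17, 1.92], [-2.96, 2.96]. Speed limits (rad/s): [2.39, 2.39, 3.14, 3.14, 3.14, 3.14, 3.14].

## Interface

Orientations are given as a unit quaternion [w, x, y, z].
In Python, from station import bot gives the robot as it stands.
- The arm moves only by the tool servo_tool, never from a script. Its argument "motion" is a list that holds one entry, the list of rows, each a list of 5 numbers: the opening, from 0 (shut) to 1 (fully open), then the shift along the world's x, y, z each as a share of 0.04 m, from -1 to 1, then the turn about the world's z as a share of 0.12 rad, from -1 to 1. A call has 1 to 20 rows; each row shifts and turns the commanded pose from where the row before left it; what a row does not reach is not made up. A row lasts 1/10 s, in which the tool goes at most 50 mm and 8.59 degrees, less where a joint would pass 70% of its speed; a pose out of reach is approached as far as the arm can. A call with a number of a shift or a turn outside -1 to 1 is refused whole. A call with a gripper value outside its range is refused whole. The fingers move at their own pace and stop on an object; "newtons" is the grip in N (left out, the last holds). Time passes only in rows, so rows that do not move let the fingers close. It gives the time, the measured TCP pose, the force, the opening and the grip force at its end, in the units of the state.
- bot.get_obs(): the state, without advancing time (a new reading comes with each control period).
- bot.read_camera(name): name is "side" or "top"; returns (picture, depth): 400x640x3 uint8, red, green, blue; 400x640 float32, m along the optical axis (not along the pixel's ray), 0 where there is no reading.
- bot.get_calibration(name): a dict with "fovy" (degrees; the focal length in pixels is half the picture's height over the tangent of half this angle, whatever the lens; pixels are square), "cx", "cy" (the principal point, pixels), "k1" (the pictures are not rectified: a ray, as slopes to the right and down, at radius r is drawn at 1 + k1 r^2 times it, then the intrinsics apply), "view" (4x4, takes a point from world to camera coordinates). Camera axes: x right, y down, z forward; pixel columns grow to the right and rows downward; lengths in m; the calibration is good to about 2 mm. A picture is of the moment at which its call begins. get_calibration takes no time and is no camera call.
- bot.hand_in(): hands the job in; it is judged then, once.
The state is a dict: "t": time; "q": joint angles; "joint_vel": joint speeds; "joint_torque": joint torques, N m; "eef_pos": TCP position; "tool_rot": TCP orientation; "contact_force": force on the tool from outside, world axes, zero at the start; "torque": the same for the moment, N m; "gripper_width": opening from 0.0 (shut) to 1.0 (fully open); "grasp_force": force on a finger pad.
Only numpy, scipy, OpenCV 4.12 (cv2) and the standard library are available. Lean on these libraries where they do the work, as an engineer would, in place of code of your own. Each camera call takes 0.05 s, during which the arm holds its last target. There are 200 camera calls.

## Working session

There is one attempt and no reset: what is moved stays moved. The work goes in short steps, Python scripts to look and compute and a tool call to move; the robot and the scene stay as the last step left them, time stands still between calls to the robot, and variables do not carry over. Pictures are saved under pics/ and viewed, at most 10 in all, crops included, and the job is handed in when it is done.

Besides the shell and the picture viewer there is one more tool, called after ">>>" as name(argument=value, ...), one argument or row to a line, values as JSON. servo_tool: Moves the arm, as the interface text tells. Shift numbers are shares of 0.04 m and turn numbers shares of 0.12 rad, none past 1 either way. Its arguments: {"type":"object","properties":{"motion":{"type":"array"},"newtons":{"type":"number"}},"required":["motion"]}

```bash
ls; mkdir -p pics; cat > h.py <<'E'
import numpy as np, cv2
from station import bot
def save(n,tag):
    im,d=bot.read_camera(n); cv2.imwrite(f'pics/{tag}.png',im[:,:,::-1]); np.savez(f'pics/{tag}.npz',im=im,d=d); return im,d
def K(n):
    c=bot.get_calibration(n); f=200/np.tan(np.radians(c['fovy'])/2); return f,c['cx'],c['cy'],c['k1'],np.array(c['view'])
def ray(n,u,v):
    f,cx,cy,k,V=K(n); a=np.stack([(np.asarray(u,float)-cx)/f,(np.asarray(v,float)-cy)/f],-1)
    b=a.copy()
    for _ in range(20): b=a/(1+k*(b**2).sum(-1,keepdims=True))
    Vi=np.linalg.inv(V); d=np.concatenate([b,np.ones(b.shape[:-1]+(1,))],-1)
    return Vi[:3,3],d@Vi[:3,:3].T      # origin, dir (unit optical depth)
def pts(n,u,v,dep):
    o,d=ray(n,u,v); return o+d*np.asarray(dep)[...,None]
def proj(n,P):
    f,cx,cy,k,V=K(n); p=np.asarray(P)@V[:3,:3].T+V[:3,3]; a=p[...,:2]/p[...,2:]; a=a*(1+k*(a**2).sum(-1,keepdims=True)); return a*f+[cx,cy]
def onz(n,u,v,z):
    o,d=ray(n,u,v); return o+d*((z-o[2])/d[...,2])[...,None]
def tri(a,ua,b,ub):
    o1,d1=ray(a,*ua); o2,d2=ray(b,*ub); s=np.linalg.lstsq(np.stack([d1,-d2],1),o2-o1,rcond=None)[0]
    p,q=o1+d1*s[0],o2+d2*s[1]; return (p+q)/2,np.linalg.norm(p-q)
E
python3 - <<'E'
from h import *
np.set_printoptions(precision=4,suppress=True)
o=bot.get_obs(); print(o)
for n in('side','top'): save(n,n+'0'); print(n,bot.get_calibration(n))
E
```

```text
pics
{'t': 0.0, 'q': array([-1.4061,  0.4778,  0.0223,  1.5564, -0.0115,  1.1093, -0.0831]), 'joint_vel': array([ 0.0006, -0.0005, -0.0002, -0.0001,  0.0014, -0.0006,  0.0005]), 'joint_torque': array([  0.0001, -59.6458,   1.6078, -28.1193,   0.0124,   0.0095,
         0.    ]), 'eef_pos': array([0.1817, 0.6495, 0.2523]), 'tool_rot': array([-0.0001,  0.136 ,  0.9907, -0.0009]), 'contact_force': array([-0.1478,  0.0362, -0.0369]), 'torque': array([ 0.0005, -0.0454, -0.0241]), 'grasp_force': 0.0, 'gripper_width': 0.9974235921930288}
side {'fovy': 51.10811500175405, 'cx': 320.1160138937015, 'cy': 196.91153400866924, 'k1': -0.05620591785933301, 'view': array([[-0.9684, -0.2494, -0.0085,  0.5288],
       [-0.177 ,  0.7106, -0.681 ,  0.3893],
       [ 0.1759, -0.658 , -0.7322,  0.9681],
       [ 0.    ,  0.    ,  0.    ,  1.    ]])}
top {'fovy': 57.287448689138586, 'cx': 313.3345034838798, 'cy': 195.5243660832698, 'k1': -0.020312628471420176, 'view': array([[ 0.132 , -0.9912, -0.0046, -0.2891],
       [-0.9638, -0.1273, -0.2343,  0.5786],
       [ 0.2316,  0.0354, -0.9722,  0.9149],
       [ 0.    ,  0.    ,  0.    ,  1.    ]])}
```

View pics/side0.png

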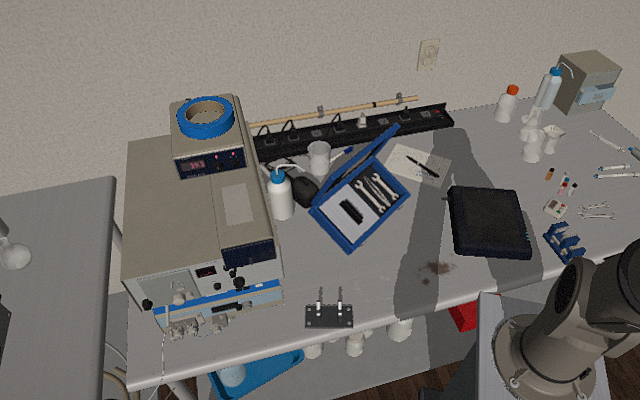

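View pics/top0.png

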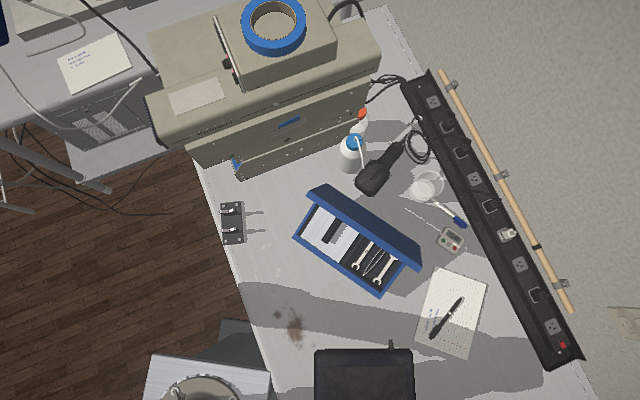

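```bash
cat > m.py <<'E'
from h import *
np.set_printoptions(precision=4,suppress=True)
for n in('side','top'):
    z=np.load(f'pics/{n}0.npz'); im,d=z['im'],z['d']
    hsv=cv2.cvtColor(im,cv2.COLOR_RGB2HSV)
    v,u=np.mgrid[:400,:640]; P=pts(n,u,v,d)
    box=np.zeros((400,640),bool)
    if n=='side': box[150:225,320:385]=1; cb=(280,350,300,370)
    else: box[200:265,300:360]=1; cb=(195,250,215,270)
    white=box&(hsv[...,1]<50)&(hsv[...,2]>120)&(d>0)
    lab,_=0,0
    cnt,l,st,c=cv2.connectedComponentsWithStats(white.astype(np.uint8)); i=1+st[1:,4].argmax(); print(n,'white',st[i],c[i])
    m=cv2.erode((l==i).astype(np.uint8),np.ones((3,3)))>0
    Q=P[m]; 
    for _ in range(3):
        C=Q.mean(0); nv=np.linalg.svd(Q-C,full_matrices=0)[2][2]; nv*=np.sign(nv[2]); r=(Q-C)@nv; Q=Q[abs(r)<max(2*r.std(),.001)]
    print(' plane c',C,'n',nv,'tilt',np.degrees(np.arccos(nv[2])),'res',r.std())
    rect=cv2.minAreaRect(np.argwhere(l==i)[:,::-1].astype(np.float32)); 
    hull=cv2.boxPoints(rect); print(' box',hull.round(1).tolist())
    # black rib
    blk=box&(hsv[...,2]<60)
    hull2=cv2.convexHull(np.argwhere(l==i)[:,::-1].astype(np.int32)); hm=np.zeros((400,640),np.uint8); cv2.fillPoly(hm,[hull2],1)
    rb=blk&(hm>0); cnt,l2,st,c=cv2.connectedComponentsWithStats(rb.astype(np.uint8)); j=1+st[1:,4].argmax(); print(' rib',st[j],c[j])
    R=P[l2==j]; h=(R-C)@nv; print(' rib h pct',np.percentile(h,[5,50,95]),'top pts',R[h>.018].mean(0),(h>.018).sum())
    # cradle
    a,b,e,f=cb; sub=P[a:b,e:f].reshape(-1,3); dk=(hsv[a:b,e:f,2]<75).ravel()
    S=sub[dk&(sub[:,2]>.003)&(sub[:,2]<.08)]; print(' cradle',len(S),np.percentile(S,[2,50,98],axis=0))
    for nm,(s) in {'case':cv2.resize(im[(140 if n=='side' else 175):(260 if n=='side' else 305),(300 if n=='side' else 285):(420 if n=='side' else 430)],None,fx=4,fy=4,interpolation=2),'cradle':cv2.resize(im[a:b,e:f],None,fx=4.5,fy=4.5,interpolation=2)}.items(): cv2.imwrite(f'pics/{n}_{nm}.png',s[:,:,::-1])
a=[cv2.imread(f'pics/{n}_{k}.png') for n,k in(('side','case'),('side','cradle'),('top','cradle'))]
W=800;can=np.zeros((600,800,3),np.uint8); can[:480,:480]=a[0]; can[:a[1].shape[0],485:800]=a[1]; can[320:320+a[2].shape[0],485:485+a[2].shape[1]]=a[2]; cv2.imwrite('pics/m1.png',can)
E
python3 m.py
```

```text
side white [ 320  184   59   41 1154] [347.3362 207.9064]
 plane c [ 0.5397 -0.2787  0.0962] n [-0.3751  0.1934  0.9066] tilt 24.963227218730772 res 0.0015593024661744804
 box [[318.6000061035156, 207.0], [345.5, 181.6999969482422], [379.0, 217.39999389648438], [352.20001220703125, 242.6999969482422]]
 rib [340 200  23  25 235] [351.4766 211.2   ]
 rib h pct [-0.0003  0.0161  0.026 ] top pts [ 0.5198 -0.264   0.1103] 111
 cradle 891 [[ 0.4641 -0.023   0.005 ]
 [ 0.5196  0.0155  0.0084]
 [ 0.5759  0.0463  0.0489]]
top white [ 300  206   59   57 1500] [328.6047 234.7473]
 plane c [ 0.5111 -0.2628  0.0801] n [-0.3737  0.1952  0.9068] tilt 24.93717707896312 res 0.0012816813527586663
 box [[298.6000061035156, 235.89999389648438], [319.3999938964844, 205.60000610351562], [358.70001220703125, 232.5], [338.0, 262.79998779296875]]
 rib [322 218  20  25 110] [331.8545 229.7455]
 rib h pct [0.0003 0.0221 0.0264] top pts [ 0.5185 -0.2681  0.1102] 74
 cradle 225 [[ 0.4589 -0.0285  0.0047]
 [ 0.5225  0.0042  0.0092]
 [ 0.5765  0.046   0.0496]]
```

View pics/m1.png

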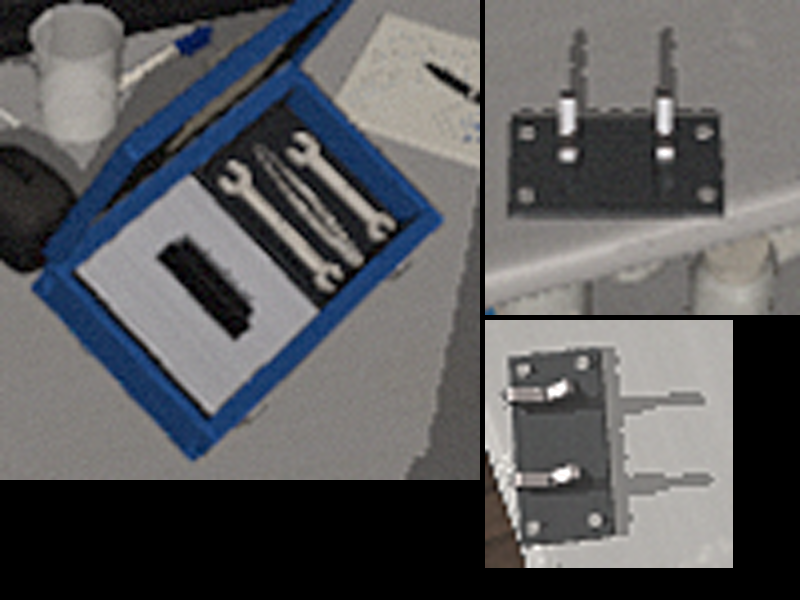

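View pics/top_case.png

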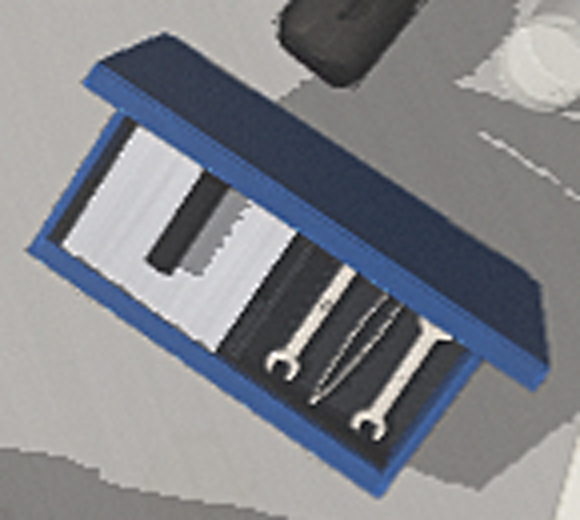

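>>> servo_tool(
  motion=[
    [[1,0.25,-0.25,0,0],[1,0,0,0,0]],
  ],
)

```text
t: 0.3
eef_pos: [0.1945, 0.6382, 0.253]
tool_rot: [0.001, 0.137, 0.991, -0.001]
contact_force: [0.3, 0.6, -0.4]
gripper_width: 1.003
grasp_force: 0.0
```

>>> servo_tool(
  motion=[
    [[1,0.8,-0.6,0.5,0],[1,0.8,-0.6,0.5,0],[1,0.8,-0.6,0.5,0],[1,0.8,-0.6,0.5,0],[1,0.8,-0.6,0.5,0],[1,0.6,-0.8,0.5,0],[1,0.3,-1,0,-0.3],[1,0,-1,0,-0.3],[1,0,-1,0,-0.3],[1,0,-1,0,-0.3],[1,0,-1,0,-0.3],[1,0,-1,0,-0.2],[1,0,-1,0,0],[1,0,-1,0,0],[1,0,-1,0,0]],
  ],
)

```text
t: 1.8
eef_pos: [0.3875, 0.1259, 0.3734]
tool_rot: [0.0, 0.237, 0.972, 0.0]
contact_force: [0.0, -0.1, -0.1]
gripper_width: 0.999
grasp_force: 0.0
```

```bash
cat > c.py <<'E'
from h import *
np.set_printoptions(precision=4,suppress=True)
nv=np.array([-.3744,.1943,.9067]); nv/=np.linalg.norm(nv)
Y=np.cross([0,0,1],-nv)
Y=np.cross(nv,np.array([-nv[0],-nv[1],0])); Y/=np.linalg.norm(Y); X=np.cross(Y,nv); R=np.stack([X,Y,nv],1)
for n in('side','top'):
    z=np.load(f'pics/{n}0.npz'); im,d=z['im'],z['d']; hsv=cv2.cvtColor(im,cv2.COLOR_RGB2HSV); v,u=np.mgrid[:400,:640]; P=pts(n,u,v,d)
    blue=(hsv[...,0]>95)&(hsv[...,0]<125)&(hsv[...,1]>110)&(d>0)
    O=np.array([.52,-.27,.06]); L=(P-O)@R
    near=(abs(L[...,:2])<.25).all(-1)
    w=near&(hsv[...,1]<50)&(hsv[...,2]>120)&(abs(L[...,0])<.06)&(L[...,1]>0)&(L[...,1]<.12)&(abs(L[...,2])<.04)
    zp=np.median(L[w][:,2]); L[...,2]-=zp-.027
    b=blue&near&(abs(L[...,2]-.032)<.004)&(abs(L[...,0])<.11)
    B=L[b]; print(n,'zp',zp,b.sum(),'x',np.percentile(B[:,0],[.5,2,98,99.5]),'y',np.percentile(B[:,1],[.5,2,98,99.5]))
    mid=B[abs(B[:,0])<.05]; print('  end walls: left',np.percentile(mid[mid[:,1]>.05][:,1],[5,50,95]) if (mid[:,1]>.05).any() else '', 'right',np.percentile(mid[mid[:,1]<-.05][:,1],[5,50,95]) if (mid[:,1]<-.05).any() else '')
    lo=B[(abs(B[:,1])<.1)&(B[:,0]<0)]; print('  low wall x',np.percentile(lo[:,0],[5,50,95]))
    rb=near&(hsv[...,2]<60)&(L[...,2]>.047)&(L[...,2]<.056)&(abs(L[...,0])<.06)&(L[...,1]>0)&(L[...,1]<.12); r=L[rb]; print('  rib',len(r),np.percentile(r,[3,50,97],axis=0))
    # plate edge: right edge white on plane .027
    wl=L[near&(hsv[...,1]<50)&(hsv[...,2]>120)&(abs(L[...,2]-.027)<.003)&(abs(L[...,0])<.06)]; print('  plate y',np.percentile(wl[wl[:,1]>-.02][:,1],[1,99]),'x',)
    li=blue&near&(L[...,2]>.19)&(L[...,2]<.215); l=L[li]; print('  lid edge',len(l),np.percentile(l,[3,50,97],axis=0) if len(l) else '')
print(R)
print(bot.get_obs()['q'],bot.get_obs()['eef_pos'])
E
python3 c.py
```

```text
side zp 0.023414291912079443 1019 x [-0.0633 -0.0625  0.1023  0.1032] y [-0.1943 -0.1923  0.0805  0.0812]
  end walls: left [0.0721 0.0772 0.0808] right [-0.1934 -0.188  -0.1065]
  low wall x [-0.0627 -0.0548 -0.0167]
  rib 83 [[-0.0137  0.0002  0.0477]
 [ 0.0173  0.0062  0.0511]
 [ 0.0503  0.0102  0.0543]]
  plate y [-0.0185  0.0636] x
  lid edge 506 [[ 0.0956 -0.1852  0.1961]
 [ 0.1026 -0.0414  0.1998]
 [ 0.1097  0.0784  0.2029]]
top zp 0.022817363541510885 768 x [-0.0651 -0.0644  0.0429  0.0487] y [-0.1959 -0.1951  0.0778  0.0788]
  end walls: left [0.0729 0.0756 0.0788] right [-0.1958 -0.1922 -0.1526]
  low wall x [-0.0639 -0.0566 -0.0244]
  rib 38 [[-0.0149  0.0002  0.0486]
 [ 0.0209  0.0063  0.0504]
 [ 0.0512  0.008   0.0541]]
  plate y [-0.0193  0.0617] x
  lid edge 988 [[ 0.095  -0.1878  0.1978]
 [ 0.1023 -0.0644  0.2001]
 [ 0.1094  0.0697  0.2024]]
[[ 0.8048  0.4606 -0.3744]
 [-0.4176  0.8876  0.1943]
 [ 0.4218  0.      0.9067]]
[-0.8219 -0.1147  0.3251  1.9934  0.038   1.2566  0.5826] [0.3875 0.1259 0.3734]
```

>>> servo_tool(
  motion=[
    [[1,0.3,-0.9,0,0],[1,0.3,-0.9,0,0],[1,0.3,-0.9,0,0],[1,0.3,-0.9,0,0],[1,0.3,-0.9,0,0],[1,0,-0.9,0,0],[1,0,-0.9,0,0],[1,0,-0.9,0,0],[1,0,-0.9,0,0]],
  ],
)

```text
t: 2.7
eef_pos: [0.4472, -0.1978, 0.3735]
tool_rot: [0.0, 0.236, 0.972, 0.0]
contact_force: [-0.3, 0.5, -0.1]
gripper_width: 0.995
grasp_force: 0.0
```

>>> servo_tool(
  motion=[
    [[1,0,-0.8,0.6,0],[1,0,0,1,0],[1,0,0,1,0],[1,0,0,1,0],[1,0,0,1,0],[1,0,0,1,0],[1,0,0,1,0],[1,0,0,1,0],[1,0,0,1,0],[1,0,0,1,0],[1,0,0,1,0],[1,0,0,1,0]],
  ],
)

```text
t: 3.9
eef_pos: [0.443, -0.2268, 0.7409]
tool_rot: [0.061, 0.236, 0.97, -0.013]
contact_force: [0.7, -0.2, -0.0]
gripper_width: 1.0
grasp_force: 0.0
```

```bash
python3 -c "
from h import *
o=bot.get_obs(); print(o['q'].round(3),o['eef_pos'],o['tool_rot'])"
```

```text
[-0.805  0.06   1.288  1.084 -0.066  1.915  1.546] [ 0.44296174 -0.22681041  0.74087961] [ 0.06120824  0.2364487   0.96963176 -0.01264137]
```

>>> servo_tool(
  motion=[
    [[1,0,0,1,0],[1,0,0,1,0]],
  ],
)

```text
t: 4.1
eef_pos: [0.4475, -0.2299, 0.7607]
tool_rot: [0.083, 0.235, 0.968, -0.015]
contact_force: [-0.2, -0.3, -0.3]
gripper_width: 1.001
grasp_force: 0.0
```

>>> servo_tool(
  motion=[
    [[1,0,0,-1,0],[1,0,0,-1,0]],
  ],
)

```text
t: 4.3
eef_pos: [0.4479, -0.2303, 0.6809]
tool_rot: [0.085, 0.236, 0.968, -0.016]
contact_force: [0.4, -1.1, -0.7]
gripper_width: 0.997
grasp_force: 0.0
```

```bash
cat > st.py <<'E'
from h import *
from scipy.spatial.transform import Rotation as Ro
np.set_printoptions(precision=3,suppress=True)
o=bot.get_obs(); w=o['tool_rot']; T=Ro.from_quat([*w[1:],w[0]]).as_matrix()
z=T[:,2]; print('q',o['q'],'p',o['eef_pos'],'lean',np.degrees(np.arccos(-z[2])),'az',np.degrees(np.arctan2(z[1],z[0])),'ty',T[:,1])
E
python3 st.py
```

```text
q [-0.885 -0.151  1.058  1.29   0.177  1.753  1.318] p [ 0.448 -0.23   0.681] lean 9.91208127009418 az -24.585990423378078 ty [0.46  0.888 0.009]
```

>>> servo_tool(
  motion=[
    [[1,0,0,1,0],[1,0,0,1,0],[1,0,0,1,0],[1,0,0,1,0],[1,0,0,1,0],[1,0,0,1,0]],
  ],
)

```text
t: 4.9
eef_pos: [0.4489, -0.2314, 0.8239]
tool_rot: [0.148, 0.234, 0.96, -0.029]
contact_force: [0.5, 0.5, 0.1]
gripper_width: 0.995
grasp_force: 0.0
```

```bash
python3 st.py
```

```text
q [-0.811  0.058  1.313  0.907 -0.079  1.916  1.547] p [ 0.449 -0.231  0.824] lean 17.38132666571977 az -24.837374581869177 ty [0.459 0.888 0.014]
```

>>> servo_tool(
  motion=[
    [[1,0,-0.3,1,0],[1,0,-0.3,1,0],[1,0,-0.3,1,0],[1,0,-0.3,1,0]],
  ],
)

```text
t: 5.3
eef_pos: [0.4443, -0.2705, 0.878]
tool_rot: [0.205, 0.232, 0.95, -0.043]
contact_force: [0.4, -0.2, 0.8]
gripper_width: 1.004
grasp_force: 0.0
```

```bash
python3 st.py
```

```text
q [-0.185  0.09   0.766  0.738 -0.117  1.916  1.594] p [ 0.444 -0.27   0.878] lean 24.17799409357522 az -25.624635305901528 ty [0.458 0.889 0.013]
```

>>> servo_tool(
  motion=[
    [[1,0,-0.3,0.5,0]],
  ],
)

```text
t: 5.4
eef_pos: [0.4425, -0.2818, 0.8859]
tool_rot: [0.214, 0.232, 0.948, -0.046]
contact_force: [0.1, 0.1, 0.6]
gripper_width: 1.0
grasp_force: 0.0
```

```bash
python3 st.py
```

```text
q [-0.078  0.102  0.688  0.706 -0.133  1.916  1.612] p [ 0.443 -0.282  0.886] lean 25.23516850340311 az -25.836660496727262 ty [0.459 0.888 0.012]
```

>>> servo_tool(
  motion=[
    [[0.6,-0.11,0.18,-0.95,0],[0.35,-0.11,0.18,-0.95,0],[0.35,-0.11,0.18,-0.95,0],[0.35,-0.11,0.18,-0.95,0],[0.35,-0.11,0.18,-0.95,0],[0.35,-0.11,0.18,-0.95,0],[0.35,-0.11,0.18,-0.95,0],[0.35,-0.11,0.18,-0.95,0],[0.35,-0.11,0.18,-0.95,0],[0.35,-0.11,0.18,-0.95,0],[0.35,-0.11,0.18,-0.95,0],[0.35,-0.11,0.18,-0.95,0]],
  ],
  newtons=25,
)

```text
t: 6.6
eef_pos: [0.39, -0.1947, 0.4268]
tool_rot: [0.212, 0.232, 0.948, -0.046]
contact_force: [0.9, -0.2, -0.9]
gripper_width: 0.349
grasp_force: 0.0
```

```bash
cat >> st.py <<'E'
nv=np.array([-.3744,.1943,.9067]); nv/=np.linalg.norm(nv)
Y=np.cross(nv,[-nv[0],-nv[1],0]); Y/=np.linalg.norm(Y); R=np.stack([np.cross(Y,nv),Y,nv],1); O=np.array([.5102,-.3298,.0645])
print('case mm',((o['eef_pos']-O)@R)*1000,'F case',o['contact_force']@R,'w',o['gripper_width'],'gf',o['grasp_force'],'t',o['t'])
import sys
if len(sys.argv)>3:
    d=O+R@(np.array(sys.argv[1:4],float)/1000)-o['eef_pos']; print('rows',d/.04)
E
python3 st.py 0 63 150; python3 st.py 0 63 55|tail -1
```

```text
q [ 0.048 -0.326  0.155  2.098  0.189  0.948  1.218] p [ 0.39  -0.195  0.427] lean 25.06967784158804 az -25.904116431212568 ty [0.46  0.888 0.012]
case mm [ -0.33   64.538 399.711] F case [ 0.436  0.25  -1.156] w 0.3485577044050886 gf 0.0 t 6.6
rows [ 2.326 -1.251 -5.657]
rows [ 3.215 -1.712 -7.81 ]
```

>>> servo_tool(
  motion=[
    [[0.35,0.379,-0.2025,-0.92,0],[0.35,0.379,-0.2025,-0.92,0],[0.35,0.379,-0.2025,-0.92,0],[0.35,0.379,-0.2025,-0.92,0],[0.35,0.379,-0.2025,-0.92,0],[0.35,0.379,-0.2025,-0.92,0],[0.35,0.379,-0.2025,-0.92,0],[0.35,0.379,-0.2025,-0.92,0]],
  ],
)

```text
t: 7.4
eef_pos: [0.5127, -0.2596, 0.1338]
tool_rot: [0.209, 0.232, 0.949, -0.045]
contact_force: [20.9, -6.8, 7.3]
gripper_width: 0.349
grasp_force: 0.0
```

```bash
python3 st.py 0 63 55; python3 - <<'E'
from h import *
a=save('side','s1')[0][120:270,280:440]; b=save('top','t1')[0][150:300,270:430]
cv2.imwrite('pics/v1.png',cv2.resize(np.hstack([a,b]),None,fx=2.5,fy=2.5,interpolation=2)[:,:,::-1])
E
```

```text
q [0.215 0.329 0.139 2.218 0.019 0.169 1.411] p [ 0.513 -0.26   0.134] lean 24.719289935684543 az -25.904601275718235 ty [0.459 0.889 0.011]
case mm [ 1.959 63.483 75.567] F case [22.771  3.632 -2.496] w 0.3492571637394331 gf 0.0 t 7.4
rows [ 0.148 -0.09  -0.487]
```

View pics/v1.png

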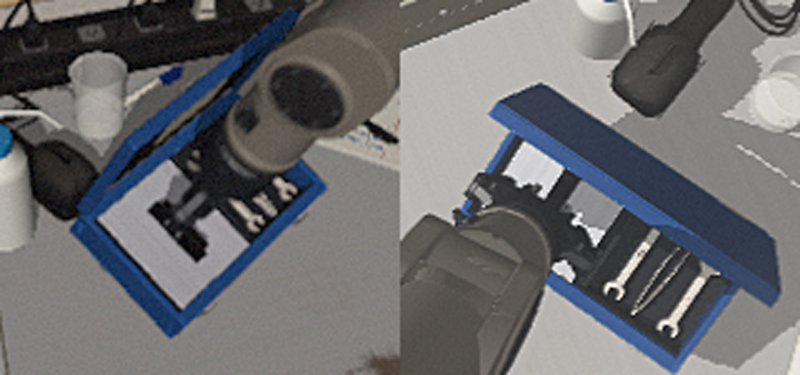

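```bash
python3 st.py 0 63 55; python3 - <<'E'
from h import *
o=bot.get_obs(); print(o['joint_vel'].round(3),o['joint_torque'].round(1),o['torque'],o['contact_force'])
for n,u in(('side',('s1')),('top','t1')):
    z=np.load(f'pics/{u}.npz'); print(proj(n,o['eef_pos']), proj(n,np.array([.52,-.264,.111])))
E
```

```text
q [0.22  0.335 0.135 2.218 0.022 0.171 1.409] p [ 0.51 -0.26  0.13] lean 24.214596120971848 az -26.109013515531835 ty [0.46  0.888 0.01 ]
case mm [-1.481 62.397 73.046] F case [-0.332  0.833  0.112] w 0.3469906328951005 gf 0.0 t 7.5
rows [ 0.206 -0.09  -0.393]
[-0.056 -0.117  0.074  0.004 -0.044 -0.039  0.046] [  0.8 -38.2   1.3 -20.6   0.4  -1.7  -0.4] [ 0.18437388  0.4394622  -0.03552659] [ 0.07490187  0.89993884 -0.03856038]
[356.34260222 206.45002863] [352.84420603 209.26932831]
[327.5971398  231.92499114] [329.55406266 229.42628711]
```

>>> servo_tool(
  motion=[
    [[0.35,0.05,-0.022,-0.1,0],[0.35,0.05,-0.022,-0.1,0],[0.35,0.05,-0.022,-0.1,0],[0.35,0.05,-0.022,-0.1,0],[0.35,0,0,0,0]],
  ],
)

```text
t: 8.0
eef_pos: [0.5205, -0.2635, 0.1218]
tool_rot: [0.211, 0.232, 0.949, -0.046]
contact_force: [-0.6, 0.2, -0.2]
gripper_width: 0.349
grasp_force: 0.0
```

```bash
python3 st.py 0 63 55
```

```text
q [ 0.415  0.364 -0.093  2.196  0.504  0.171  0.947] p [ 0.521 -0.264  0.122] lean 24.95678582223623 az -25.926274286789198 ty [0.459 0.889 0.011]
case mm [ 4.785 63.575 60.992] F case [-0.641 -0.08   0.055] w 0.34852311369130146 gf 0.0 t 8.0
rows [-0.047  0.008 -0.186]
```

>>> servo_tool(
  motion=[
    [[0.35,-0.01,0,-0.06,0],[0.35,-0.01,0,-0.06,0],[0.35,-0.01,0,-0.06,0],[0.35,-0.01,0,0,0],[0.35,0,0,0,0]],
  ],
)

```text
t: 8.5
eef_pos: [0.5188, -0.2631, 0.114]
tool_rot: [0.21, 0.231, 0.949, -0.046]
contact_force: [0.2, -0.3, 0.1]
gripper_width: 0.352
grasp_force: 0.0
```

```bash
python3 st.py 0 63 55
```

```text
q [ 0.469  0.379 -0.156  2.199  0.673  0.171  0.787] p [ 0.519 -0.263  0.114] lean 24.872826747806084 az -25.922817091331606 ty [0.458 0.889 0.011]
case mm [-0.09  63.177 54.69 ] F case [ 0.328 -0.217 -0.028] w 0.3523898815260891 gf 0.0 t 8.5
rows [-0.003 -0.003  0.008]
```

>>> servo_tool(
  motion=[
    [[0.35,-0.069,-0.133,0,0],[0.35,-0.069,-0.133,0,0],[0.35,-0.069,-0.133,0,0],[0.35,-0.069,-0.133,0,0],[0.35,-0.069,-0.133,0,0],[0.35,-0.069,-0.133,0,0],[0.35,-0.069,-0.133,0,0],[0.35,-0.069,-0.133,0,0]],
  ],
)

```text
t: 9.3
eef_pos: [0.4978, -0.3044, 0.1136]
tool_rot: [0.211, 0.23, 0.949, -0.044]
contact_force: [2.0, 5.4, 4.1]
gripper_width: 0.35
grasp_force: 2.9
```

```bash
python3 st.py 0 -60 55
```

```text
q [ 0.67   0.392 -0.27   2.187  0.645  0.172  0.922] p [ 0.498 -0.304  0.114] lean 24.905353444077793 az -25.502410013755863 ty [0.456 0.89  0.013]
case mm [ 0.159 16.803 54.101] F case [1.079 5.727 3.983] w 0.3497110509278535 gf 2.87761352956295 t 9.3
rows [-0.896 -1.698  0.019]
```

>>> servo_tool(
  motion=[
    [[0.35,-0.069,-0.133,0,0],[0.35,-0.069,-0.133,0,0],[0.35,-0.069,-0.133,0,0],[0.35,-0.069,-0.133,0,0],[0.35,-0.069,-0.133,0,0],[0.35,-0.069,-0.133,0,0],[0.35,-0.069,-0.133,0,0],[0.35,-0.069,-0.133,0,0],[0.35,-0.069,-0.133,0,0],[0.35,-0.069,-0.133,0,0],[0.35,-0.069,-0.133,0,0],[0.35,-0.069,-0.133,0,0]],
  ],
)

```text
t: 10.5
eef_pos: [0.4647, -0.3682, 0.1136]
tool_rot: [0.211, 0.23, 0.949, -0.044]
contact_force: [2.1, 6.1, 4.3]
gripper_width: 0.35
grasp_force: 3.2
```

```bash
python3 st.py 0 -78 55
```

```text
q [ 0.961  0.428 -0.434  2.15   0.593  0.198  1.136] p [ 0.465 -0.368  0.114] lean 24.900216212830262 az -25.538000113859564 ty [0.456 0.89  0.013]
case mm [  0.134 -55.063  54.116] F case [0.945 6.35  4.262] w 0.34952582733052934 gf 3.1515394896268845 t 10.5
rows [-0.275 -0.503  0.019]
```

>>> servo_tool(
  motion=[
    [[0.35,-0.046,-0.089,0,0],[0.35,-0.046,-0.089,0,0],[0.35,-0.046,-0.089,0,0],[0.35,-0.023,-0.045,0,0],[0.35,-0.023,-0.045,0,0]],
  ],
)

```text
t: 11.0
eef_pos: [0.4574, -0.3823, 0.1136]
tool_rot: [0.211, 0.23, 0.949, -0.044]
contact_force: [2.3, 7.6, 4.7]
gripper_width: 0.349
grasp_force: 3.5
```

>>> servo_tool(
  motion=[
    [[0.35,-0.017,-0.033,0,0],[0.35,-0.017,-0.033,0,0]],
  ],
)

```text
t: 11.2
eef_pos: [0.4561, -0.3848, 0.1136]
tool_rot: [0.211, 0.23, 0.949, -0.044]
contact_force: [2.8, 7.3, 5.3]
gripper_width: 0.351
grasp_force: 3.5
```

>>> servo_tool(
  motion=[
    [[0.35,-0.017,-0.033,0,0],[0.35,-0.011,-0.022,0,0]],
  ],
)

```text
t: 11.4
eef_pos: [0.455, -0.3869, 0.1136]
tool_rot: [0.211, 0.23, 0.949, -0.044]
contact_force: [1.6, 6.6, 5.2]
gripper_width: 0.352
grasp_force: 3.6
```

```bash
python3 st.py 0 -78 55
```

```text
q [ 1.042  0.443 -0.479  2.135  0.58   0.21   1.197] p [ 0.455 -0.387  0.114] lean 24.892705873715094 az -25.51960039760581 ty [0.456 0.89  0.013]
case mm [  0.131 -76.165  54.096] F case [0.734 6.625 5.393] w 0.35215886217349945 gf 3.569794222712517 t 11.4
rows [-0.032 -0.035  0.019]
```

>>> servo_tool(
  motion=[
    [[0.35,-0.011,-0.022,0,0],[0.35,-0.011,-0.022,0,0]],
  ],
)

```text
t: 11.6
eef_pos: [0.4545, -0.3879, 0.1136]
tool_rot: [0.211, 0.23, 0.949, -0.044]
contact_force: [2.7, 10.5, 6.4]
gripper_width: 0.349
grasp_force: 5.3
```

>>> servo_tool(
  motion=[
    [[0.35,-0.011,-0.022,0,0],[0.35,-0.011,-0.022,0,0]],
  ],
)

```text
t: 11.8
eef_pos: [0.4542, -0.3881, 0.1135]
tool_rot: [0.211, 0.229, 0.949, -0.043]
contact_force: [1.8, 14.5, 8.6]
gripper_width: 0.355
grasp_force: 7.3
```

>>> servo_tool(
  motion=[
    [[0.35,-0.011,-0.022,0,0],[0.35,0,0,0,0]],
  ],
)

```text
t: 12.0
eef_pos: [0.4541, -0.3881, 0.1134]
tool_rot: [0.211, 0.228, 0.949, -0.043]
contact_force: [2.5, 15.0, 7.2]
gripper_width: 0.35
grasp_force: 7.4
```

>>> servo_tool(
  motion=[
    [[0.35,0.04,0.078,0,0],[0.35,0.04,0.078,0,0],[0.35,-0.1,0.05,0.25,0],[0.35,-0.365,0.19,0.885,0],[0.35,-0.365,0.19,0.885,0],[0.35,-0.365,0.19,0.885,0],[0.35,-0.365,0.19,0.885,0],[0.35,-0.365,0.19,0.885,0],[0.35,0,0,0,0]],
  ],
)

```text
t: 12.9
eef_pos: [0.376, -0.3498, 0.304]
tool_rot: [0.211, 0.234, 0.948, -0.049]
contact_force: [0.2, -1.2, -0.1]
gripper_width: 0.352
grasp_force: 0.0
```

```bash
python3 st.py 0 60 100; python3 - <<'E'
from h import *
a=save('side','s2')[0][120:270,280:440]; b=save('top','t2')[0][150:300,270:430]
cv2.imwrite('pics/v2.png',cv2.resize(np.hstack([a,b]),None,fx=2.5,fy=2.5,interpolation=2)[:,:,::-1])
E
```

```text
q [ 1.774  0.043 -1.081  2.101 -0.105  0.597  1.862] p [ 0.376 -0.35   0.304] lean 25.038346774108575 az -27.010513735912838 ty [0.465 0.885 0.006]
case mm [  1.33  -79.569 263.486] F case [ 0.594 -1.026 -0.407] w 0.35155955760562524 gf 0.0 t 12.9
rows [ 3.111  2.317 -3.72 ]
```

View pics/v2.png

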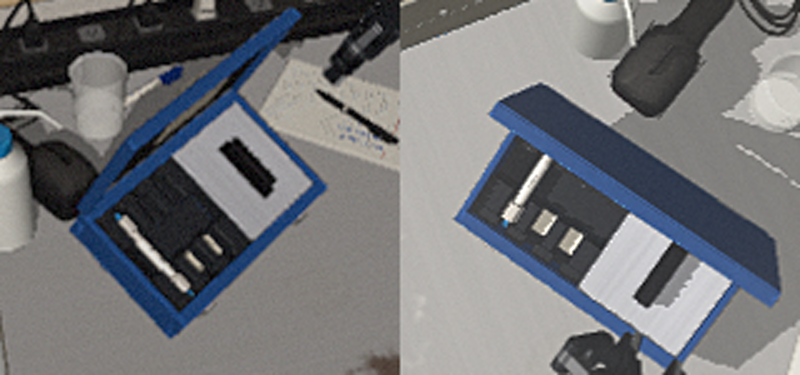

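```bash
cat > col.py <<'E'
from h import *
np.set_printoptions(precision=1,suppress=True)
nv=np.array([-.3744,.1943,.9067]); nv/=np.linalg.norm(nv)
Y=np.cross(nv,[-nv[0],-nv[1],0]); Y/=np.linalg.norm(Y); R=np.stack([np.cross(Y,nv),Y,nv],1); O=np.array([.5102,-.3298,.0645])
for n,f in(('side','s2'),('top','t2')):
    z=np.load(f'pics/{f}.npz'); im,d=z['im'],z['d']; hsv=cv2.cvtColor(im,cv2.COLOR_RGB2HSV).astype(int); v,u=np.mgrid[:400,:640]
    L=(pts(n,u,v,d)-O)@R*1000
    reg=(abs(L[...,0])<66)&(L[...,1]>70)&(L[...,1]<115)&(abs(L[...,2]-12)<14)
    m=reg&(hsv[...,2]>110)&(hsv[...,1]<70)
    print(n,m.sum(),np.percentile(L[m],[3,50,97],axis=0).tolist())
    # ray onto plane z=10 (tube silhouette centre)
    o,dd=ray(n,u[m],v[m]); ol=(o-O)@R; dl=dd@R; s=(.010-ol[2])/dl[:,2]; q=(ol+dl*s[:,None])*1000
    md=abs(q[:,0])<25; pf=np.polyfit(q[:,0],q[:,1],1); print('  z10 plane: y mid',np.median(q[md,1]),'x',np.percentile(q[:,0],[1,99]),'slope deg',np.degrees(pf[0]))
    bl=reg&(hsv[...,0]>90)&(hsv[...,0]<125)&(hsv[...,1]>100); print('  blue',L[bl][:,:2].round(0).tolist()[:12])
    c=(abs(L[...,0])<60)&(L[...,1]>-60)&(L[...,1]<20)&(abs(L[...,2]-26)<6)&(hsv[...,2]>110)&(hsv[...,1]<50); print('  cover left edge y',np.percentile(L[c][:,1],[97,99.5]),'zmed',np.median(L[c][:,2]))
    # cradle
    P=pts(n,u,v,d)*1000; c=(hsv[...,2]<75)&(abs(P[...,0]-520)<90)&(abs(P[...,1]-10)<70)&(P[...,2]>2)&(P[...,2]<13)
    k,l,st,_=cv2.connectedComponentsWithStats(c.astype(np.uint8)); i=1+st[1:,4].argmax(); q=onz(n,u[l==i],v[l==i],np.full((l==i).sum(),.008))*1000
    r=cv2.minAreaRect(q[:,:2].astype(np.float32)); print('  cradle foot',r)
    w=(hsv[...,2]>150)&(abs(P[...,0]-520)<60)&(abs(P[...,1]-10)<45)&(P[...,2]>15)&(P[...,2]<65)
    k,l,st,cc=cv2.connectedComponentsWithStats(w.astype(np.uint8))
    for i in range(1,k):
        if st[i,4]>=3: print('   V part',st[i,4],cc[i],P[l==i].mean(0),P[l==i][:,2].max())
E
python3 col.py
```

```text
side 149 [[-51.89668634952438, 88.55131742458687, 7.117698174352396], [-2.6224819167371543, 95.22365634744855, 14.902189448715015], [49.91012178458567, 103.6801290679455, 21.3411239711155]]
  z10 plane: y mid 93.18298229232886 x [-54.   52.4] slope deg -0.4221270607984013
  blue [[42.0, 72.0], [60.0, 100.0], [59.0, 91.0], [58.0, 100.0], [57.0, 93.0], [55.0, 90.0], [48.0, 78.0], [57.0, 93.0], [55.0, 94.0], [54.0, 104.0], [38.0, 80.0], [28.0, 81.0]]
  cover left edge y [-8.8 -7.5] zmed 27.5346560243785
  cradle foot ((521.1390380859375, 11.893878936767578), (117.7236099243164, 57.465763092041016), 14.16331672668457)
   V part 23 [318.  305.3] [548.6   9.9  48.6] 56.25500395543437
   V part 25 [339.2 305.2] [498.4  -4.4  46.5] 55.76185252035126
   V part 9 [318. 314.] [541.9  34.9  53.9] 56.9212639772404
   V part 8 [339.5 313.5] [492.6  17.9  47.8] 56.94327798473364
top 139 [[-55.06041092318451, 83.90843082863832, 8.11758994477862], [-22.992666561511548, 91.25782191896089, 13.084120170213568], [22.18701045161634, 98.39930094379082, 18.02608560629965]]
  z10 plane: y mid 91.51873278404479 x [-58.   23.9] slope deg -0.10447843609653922
  blue [[28.0, 109.0], [-61.0, 94.0], [-59.0, 91.0], [-65.0, 92.0], [-62.0, 90.0], [-66.0, 91.0], [-64.0, 88.0]]
  cover left edge y [-11.1 -10. ] zmed 26.81347343925569
  cradle foot ((546.185546875, 10.497835159301758), (13.346900939941406, 45.361236572265625), 17.225631713867188)
   V part 12 [230.5 210. ] [546.5   8.   49. ] 57.364737620677396
   V part 6 [220.5 211. ] [539.3  32.8  54.8] 58.72256770394502
   V part 4 [224.5 210. ] [544.5  24.5  48.1] 52.46585523560399
   V part 6 [221.5 230. ] [489.1  20.8  53.2] 58.2346243174372
   V part 18 [231.7 228.9] [496.   -4.5  48.5] 55.767405479491885
   V part 3 [227. 231.] [489.3   7.9  44.5] 46.96221471572881
```

>>> servo_tool(
  motion=[
    [[0.35,0.43,0.467,-0.366,0],[0.35,0.43,0.467,-0.366,0],[0.35,0.43,0.467,-0.366,0],[0.35,0.43,0.467,-0.366,0],[0.35,0.43,0.467,-0.366,0],[0.35,0.43,0.467,-0.366,0],[0.35,0.43,0.467,-0.366,0],[0.35,0,0,0,0]],
  ],
)

```text
t: 13.8
eef_pos: [0.5, -0.2095, 0.1942]
tool_rot: [0.208, 0.227, 0.951, -0.042]
contact_force: [-0.4, 0.4, 0.5]
gripper_width: 0.353
grasp_force: 0.0
```

```bash
python3 st.py -1 92.5 60
```

```text
q [ 0.974  0.265 -0.823  2.188  0.721  0.442  0.704] p [ 0.5   -0.21   0.194] lean 24.51924254200675 az -24.916142289928548 ty [0.448 0.894 0.014]
case mm [ -3.756 102.058 144.769] F case [-0.292  0.118  0.719] w 0.35280611171541926 gf 0.0 t 13.8
rows [ 0.739 -0.653 -1.892]
```

>>> servo_tool(
  motion=[
    [[0.4,0.185,-0.163,-0.473,-0.15],[0.4,0.185,-0.163,-0.473,0],[0.4,0.185,-0.163,-0.473,0],[0.4,0.185,-0.163,-0.473,0],[0.4,0,0,0,0],[0.4,0,0,0,0]],
  ],
)

```text
t: 14.4
eef_pos: [0.5271, -0.2411, 0.1208]
tool_rot: [0.208, 0.239, 0.947, -0.047]
contact_force: [0.1, -0.2, -0.8]
gripper_width: 0.397
grasp_force: 0.0
```

```bash
python3 st.py -1 92.5 40
```

```text
q [ 0.782  0.421 -0.594  2.173  1.075  0.353  0.377] p [ 0.527 -0.241  0.121] lean 24.632023249116045 az -26.8530763177436 ty [0.473 0.881 0.011]
case mm [ 0.274 86.461 61.947] F case [-0.178 -0.176 -0.808] w 0.39721134967939514 gf 0.0 t 14.4
rows [ 0.249  0.041 -0.511]
```

>>> servo_tool(
  motion=[
    [[0.4,0.083,0.014,-0.17,0.05],[0.4,0.083,0.014,-0.17,0.05],[0.4,0.083,0.014,-0.17,0],[0.4,0,0,0,0],[0.4,0,0,0,0]],
  ],
)

```text
t: 14.9
eef_pos: [0.5375, -0.24, 0.1021]
tool_rot: [0.21, 0.234, 0.948, -0.046]
contact_force: [0.5, 0.3, 0.7]
gripper_width: 0.402
grasp_force: 0.0
```

```bash
python3 st.py -1 92.5 18;python3 - <<'E'
from h import *
a=save('side','s3')[0][120:270,280:440]; b=save('top','t3')[0][150:300,270:430]
cv2.imwrite('pics/v3.png',cv2.resize(np.hstack([a,b]),None,fx=2.5,fy=2.5,interpolation=2)[:,:,::-1])
E
```

```text
q [ 0.727  0.46  -0.541  2.167  1.178  0.329  0.281] p [ 0.538 -0.24   0.102] lean 24.809455952417817 az -26.221503724744476 ty [0.463 0.886 0.011]
case mm [ 0.362 92.284 41.325] F case [0.592 0.477 0.444] w 0.4019622396432292 gf 0.0 t 14.9
rows [ 0.193 -0.094 -0.543]
```

View pics/v3.png

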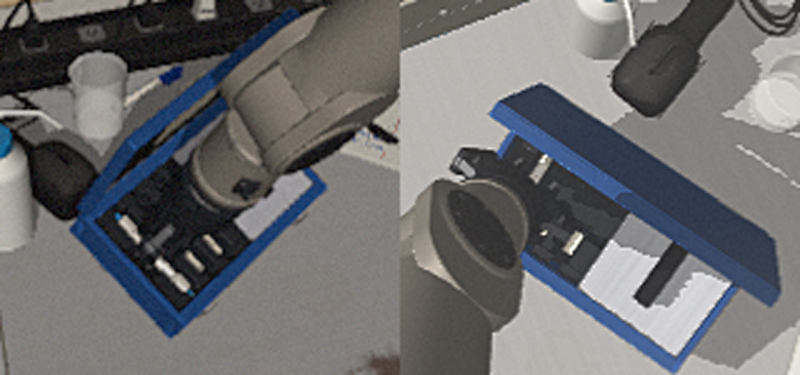

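>>> servo_tool(
  motion=[
    [[0.4,0.05,-0.024,-0.138,0],[0.4,0.05,-0.024,-0.138,0],[0.4,0.05,-0.024,-0.138,0]],
  ],
)

```text
t: 15.3
eef_pos: [0.5437, -0.2432, 0.0844]
tool_rot: [0.21, 0.234, 0.948, -0.046]
contact_force: [-0.3, 0.2, 0.5]
gripper_width: 0.393
grasp_force: 0.0
```

>>> servo_tool(
  motion=[
    [[0.4,0.04,-0.02,-0.12,0],[0.4,0,0,0,0]],
  ],
)

```text
t: 15.5
eef_pos: [0.545, -0.2437, 0.0791]
tool_rot: [0.209, 0.234, 0.948, -0.046]
contact_force: [-0.4, -0.3, -0.8]
gripper_width: 0.401
grasp_force: 0.0
```

```bash
python3 st.py -1 92.5 18
```

```text
q [ 0.68   0.506 -0.485  2.159  1.296  0.306  0.166] p [ 0.545 -0.244  0.079] lean 24.703974252041885 az -26.233008623753147 ty [0.463 0.886 0.011]
case mm [-1.826 92.438 16.937] F case [-0.562 -0.461 -0.612] w 0.4012713031128004 gf 0.0 t 15.5
rows [ 0.007 -0.002  0.033]
```

>>> servo_tool(
  motion=[
    [[0.25,0,0,0,0],[0.15,0,0,0,0],[0.05,0,0,0,0],[0,0,0,0,0],[0,0,0,0,0]],
  ],
  newtons=45,
)

```text
t: 16.0
eef_pos: [0.5452, -0.2438, 0.0803]
tool_rot: [0.21, 0.234, 0.948, -0.046]
contact_force: [-0.6, 1.0, 1.9]
gripper_width: 0.108
grasp_force: 43.9
```

```bash
python3 st.py -1 92.5 37
```

```text
q [ 0.681  0.504 -0.487  2.159  1.295  0.307  0.168] p [ 0.545 -0.244  0.08 ] lean 24.79739205320624 az -26.217068913346488 ty [0.463 0.886 0.011]
case mm [-1.085 92.494 17.9  ] F case [-0.096  0.56   2.173] w 0.10767702796081266 gf 43.87943387031555 t 16.0
rows [-0.177  0.092  0.434]
```

>>> servo_tool(
  motion=[
    [[0,-0.047,0.024,0.113,0],[0,-0.047,0.024,0.113,0],[0,-0.047,0.024,0.113,0],[0,-0.047,0.024,0.113,0],[0,-0.094,0.049,0.227,0],[0,-0.094,0.049,0.227,0]],
  ],
)

```text
t: 16.6
eef_pos: [0.5294, -0.2357, 0.1165]
tool_rot: [0.209, 0.234, 0.948, -0.046]
contact_force: [0.5, 0.7, -1.8]
gripper_width: 0.108
grasp_force: 43.9
```

```bash
python3 st.py -1 92.5 120
```

```text
q [ 0.758  0.426 -0.577  2.178  1.103  0.343  0.349] p [ 0.529 -0.236  0.116] lean 24.724668512586117 az -26.252982699105253 ty [0.463 0.886 0.011]
case mm [-1.897 92.332 58.231] F case [-0.648  0.836 -1.66 ] w 0.10848360806685671 gf 43.884556889534 t 16.6
rows [-0.558  0.294  1.41 ]
```

>>> servo_tool(
  motion=[
    [[0,-0.2,0.1,0.48,0],[0,-0.33,0.17,0.79,0],[0,-0.33,0.17,0.79,0],[0,-0.33,0.17,0.79,0],[0,-0.33,0.17,0.79,0],[0,-0.5,0.1,0.7,0],[0,-0.5,0.1,0.7,0],[0,-0.5,0.2,0.2,0],[0,-0.5,0.25,0,0],[0,-0.5,0.25,0,0],[0,-0.5,0.25,0,0]],
  ],
)

```text
t: 17.7
eef_pos: [0.3534, -0.1623, 0.3212]
tool_rot: [0.209, 0.236, 0.948, -0.048]
contact_force: [-1.1, -0.1, -0.8]
gripper_width: 0.111
grasp_force: 44.0
```

```bash
python3 st.py
```

```text
q [ 1.092 -0.337 -0.676  2.301 -0.282  0.689  1.661] p [ 0.353 -0.162  0.321] lean 24.717209872562062 az -27.04303288156624 ty [0.468 0.884 0.007]
case mm [-87.837  76.442 323.979] F case [-1.194 -0.569 -0.301] w 0.11133306431002706 gf 44.039631485939026 t 17.7
```

>>> servo_tool(
  motion=[
    [[0,-0.5,0.25,0,0],[0,-0.5,0.25,0,0],[0,-0.5,0.25,0,0],[0,-0.5,0.25,0,0]],
  ],
)

```text
t: 18.1
eef_pos: [0.3326, -0.1452, 0.3065]
tool_rot: [0.198, 0.233, 0.951, -0.046]
contact_force: [0.6, 0.4, -2.0]
gripper_width: 0.104
grasp_force: 44.1
```

```bash
python3 st.py
```

```text
q [ 0.562 -0.337 -0.319  2.368 -0.021  0.694  1.343] p [ 0.333 -0.145  0.307] lean 23.494347846008353 az -26.772234070302076 ty [0.461 0.888 0.005]
case mm [-117.905   82.019  321.811] F case [-0.505  0.651 -1.984] w 0.10374552840553242 gf 44.05023515224457 t 18.1
```

>>> servo_tool(
  motion=[
    [[0,-0.8,0.4,0.3,0],[0,-0.8,0.4,0.3,0],[0,-0.8,0.4,0.3,0],[0,-0.8,0.4,0.3,0],[0,-0.8,0.4,0.3,0]],
  ],
)

```text
t: 18.6
eef_pos: [0.2978, -0.0863, 0.2603]
tool_rot: [0.14, 0.242, 0.958, -0.06]
contact_force: [0.2, 0.4, -0.8]
gripper_width: 0.109
grasp_force: 44.6
```

```bash
python3 st.py
```

```text
q [ 0.606 -0.337 -0.552  2.435 -0.005  0.74   1.137] p [ 0.298 -0.086  0.26 ] lean 17.56707812968912 az -37.51302477669667 ty [ 0.481  0.876 -0.048]
case mm [-190.006  118.303  304.373] F case [-0.372  0.423 -0.714] w 0.10885548287587861 gf 44.59597170352936 t 18.6
```

>>> servo_tool(
  motion=[
    [[0,0.5,-0.15,0.5,1],[0,0.5,-0.15,0.5,1],[0,0.2,-0.06,0.5,1],[0,0,0,0.5,0.1]],
  ],
)

```text
t: 19.0
eef_pos: [0.3459, -0.1019, 0.3407]
tool_rot: [0.149, 0.059, 0.987, -0.033]
contact_force: [-0.3, 0.2, -1.4]
gripper_width: 0.108
grasp_force: 44.6
```

```bash
python3 st.py
```

```text
q [ 0.476 -0.32  -0.306  2.253 -0.081  0.891  1.662] p [ 0.346 -0.102  0.341] lean 17.512368889393123 az -15.817792288176564 ty [ 0.127  0.991 -0.047]
case mm [-110.864  126.605  356.217] F case [-0.947  0.054 -1.075] w 0.10780082917589069 gf 44.61919963359833 t 19.0
```

>>> servo_tool(
  motion=[
    [[0,-0.8,0.2,0,0],[0,-0.8,0.15,0.2,0],[0,-0.8,0.12,0.2,0],[0,-0.8,0.12,0.2,0],[0,-0.8,0.12,0.2,0]],
  ],
)

```text
t: 19.5
eef_pos: [0.3157, -0.0862, 0.3149]
tool_rot: [0.119, 0.051, 0.991, -0.019]
contact_force: [1.3, 2.6, -2.4]
gripper_width: 0.109
grasp_force: 44.6
```

```bash
python3 st.py
```

```text
q [ 0.608 -0.337 -0.412  2.303 -0.165  0.913  1.754] p [ 0.316 -0.086  0.315] lean 13.809923564913658 az -12.03940669268889 ty [ 0.105  0.994 -0.026]
case mm [-152.693  126.608  347.171] F case [-1.005  2.941 -2.136] w 0.10916558215067484 gf 44.641258120536804 t 19.5
```

>>> servo_tool(
  motion=[
    [[0,-1,0.15,0.2,0],[0,-1,0.15,0.2,0],[0,-1,0.15,0.2,0],[0,-1,0.15,0.2,0],[0,-1,0.15,0.2,0],[0,-1,0.15,0.2,0]],
  ],
)

```text
t: 20.1
eef_pos: [0.2738, -0.0785, 0.2822]
tool_rot: [0.075, 0.051, 0.996, 0.002]
contact_force: [0.5, 1.7, -0.6]
gripper_width: 0.106
grasp_force: 44.6
```

```bash
python3 st.py
```

```text
q [ 0.607 -0.337 -0.393  2.369 -0.194  0.946  1.796] p [ 0.274 -0.078  0.282] lean 8.584435835982191 az -1.1434267682073844 ty [0.101 0.995 0.012]
case mm [-203.378  114.217  334.666] F case [-0.584  1.724 -0.343] w 0.10649171838381886 gf 44.64193403720856 t 20.1
```

>>> servo_tool(
  motion=[
    [[0,0.5,0.6,0.4,0],[0,0.4,0.9,0.4,0],[0,0.2,0.9,0.4,0],[0,0,0.9,0,0],[0,-0.8,0,0,0],[0,-1,0,0.2,0],[0,-1,0,0.2,0]],
  ],
)

```text
t: 20.8
eef_pos: [0.2937, 0.0522, 0.3254]
tool_rot: [0.063, 0.062, 0.996, 0.0]
contact_force: [-0.3, -0.6, -1.2]
gripper_width: 0.115
grasp_force: 44.6
```

```bash
python3 st.py
```

```text
q [-0.075 -0.335 -0.27   2.272 -0.045  1.077  1.13 ] p [0.294 0.052 0.325] lean 7.215621804618898 az -3.535681616442686 ty [0.123 0.992 0.008]
case mm [-223.712  239.328  391.864] F case [-0.524 -0.683 -1.119] w 0.1150645111095888 gf 44.6370005607605 t 20.8
```

>>> servo_tool(
  motion=[
    [[0,-1,-0.1,0.2,0],[0,-1,-0.1,0.2,0],[0,-1,-0.1,0.2,0],[0,-1,-0.1,0.2,0],[0,-1,-0.1,0.2,0],[0,-1,-0.1,0.2,0]],
  ],
)

```text
t: 21.4
eef_pos: [0.2427, 0.0724, 0.297]
tool_rot: [0.009, 0.046, 0.999, -0.007]
contact_force: [-1.5, 0.9, -1.5]
gripper_width: 0.106
grasp_force: 44.6
```

```bash
python3 st.py
```

```text
q [-0.118 -0.337 -0.324  2.33  -0.094  1.123  1.094] p [0.243 0.072 0.297] lean 1.2988808492418702 az -39.019964303525384 ty [ 0.093  0.996 -0.013]
case mm [-285.192  233.727  389.129] F case [-2.211  0.165 -0.625] w 0.1060189198167793 gf 44.64133143424988 t 21.4
```

>>> servo_tool(
  motion=[
    [[0,0.7,-0.16,0,0.31],[0,0.75,-0.17,-0.3,0.32],[0,0.75,-0.17,-0.4,0.32],[0,0.75,-0.17,-0.4,0.32],[0,0.75,-0.17,-0.4,0.32],[0,0.75,-0.17,-0.4,0.32],[0,0.75,-0.17,-0.4,0.32],[0,0.75,-0.17,-0.4,0.32],[0,0.75,-0.17,-0.4,0.32],[0,0,0,0,0]],
  ],
)

```text
t: 22.4
eef_pos: [0.5147, 0.003, 0.171]
tool_rot: [0.011, -0.111, 0.994, -0.007]
contact_force: [-1.6, -0.2, -0.6]
gripper_width: 0.112
grasp_force: 44.6
```

```bash
python3 st.py; cat > cr.py <<'E'
from h import *
from scipy.spatial.transform import Rotation as Ro
np.set_printoptions(precision=1,suppress=True)
import sys
tag=sys.argv[1]
o=bot.get_obs(); E=o['eef_pos']; w=o['tool_rot']; tx=Ro.from_quat([*w[1:],w[0]]).as_matrix()[:,0]
for n,ref in(('side','s2'),('top','t2')):
    z=np.load(f'pics/{ref}.npz'); im,d=z['im'],z['d']; hsv=cv2.cvtColor(im,cv2.COLOR_RGB2HSV).astype(int); v,u=np.mgrid[:400,:640]; P=pts(n,u,v,d)*1000
    c=(abs(P[...,0]-520)<75)&(abs(P[...,1]-12)<55)&(P[...,2]>4)&(P[...,2]<12)&(hsv[...,2]<90)
    q=onz(n,u[c],v[c],np.full(c.sum(),.008))*1000; r=cv2.minAreaRect(q[:,:2].astype(np.float32)); print(n,'foot',c.sum(),r)
    im,d=save(n,tag+n); hsv=cv2.cvtColor(im,cv2.COLOR_RGB2HSV).astype(int); P=pts(n,u,v,d)*1000
    m=(hsv[...,2]>130)&(hsv[...,1]<60)&(abs(P[...,2]-(E[2]*1000-8))<16)&(np.linalg.norm(P[...,:2]-E[:2]*1000,axis=-1)<80)
    q=P[m]; print(' col',m.sum(),q.mean(0),np.percentile(q,[3,97],axis=0).tolist())
    # silhouette on plane of axis
    a=onz(n,u[m],v[m],np.full(m.sum(),E[2]-.009))*1000; r=cv2.minAreaRect(a[:,:2].astype(np.float32)); print('  rect',r)
    bl=(hsv[...,0]>92)&(hsv[...,0]<125)&(hsv[...,1]>90)&(np.linalg.norm(P[...,:2]-E[:2]*1000,axis=-1)<90)&(P[...,2]>60); print('  tips',P[bl].tolist()[:14] if bl.sum()<15 else bl.sum())
print('tcp',E*1000,'tx',tx*100)
a=cv2.imread(f'pics/{tag}side.png')[230:350,270:390]; b=cv2.imread(f'pics/{tag}top.png')[170:290,180:300]
cv2.imwrite(f'pics/{tag}.png',cv2.resize(np.hstack([a,b]),None,fx=3.3,fy=3.3,interpolation=2))
E
python3 cr.py h1
```

```text
q [ 0.013  0.313 -0.177  2.021  0.098  0.792  1.57 ] p [0.515 0.003 0.171] lean 1.538203669884033 az -25.659028726003655 ty [-0.221  0.975 -0.017]
case mm [-90.397 297.447 159.564] F case [-1.475 -0.92   0.051] w 0.11237905990136675 gf 44.62678670883179 t 22.4
side foot 808 ((521.1390380859375, 11.893878936767578), (117.7236099243164, 57.465763092041016), 14.16331672668457)
 col 199 [512.7   5.6 166.6] [[462.8773241253213, -9.514926353973188, 160.5787528826741], [562.8660479121484, 20.667785918122178, 171.8628916017872]]
  rect ((514.2274169921875, 1.8577919006347656), (108.04659271240234, 18.422760009765625), 12.42403507232666)
  tips 51
top foot 601 ((518.3583374023438, 9.21701431274414), (118.32118225097656, 57.191463470458984), 14.521856307983398)
 col 85 [484.2  -3.6 167.2] [[459.7315883179331, -11.340173729727073, 163.5434993260982], [561.1397527363822, 8.518869848113086, 170.91775140384792]]
  rect ((512.6587524414062, 3.8360519409179688), (107.58505249023438, 9.507659912109375), 10.91916561126709)
  tips 19
tcp [514.7   3.  171. ] tx [-97.5 -22.1  -2.1]
```

View pics/h1.png

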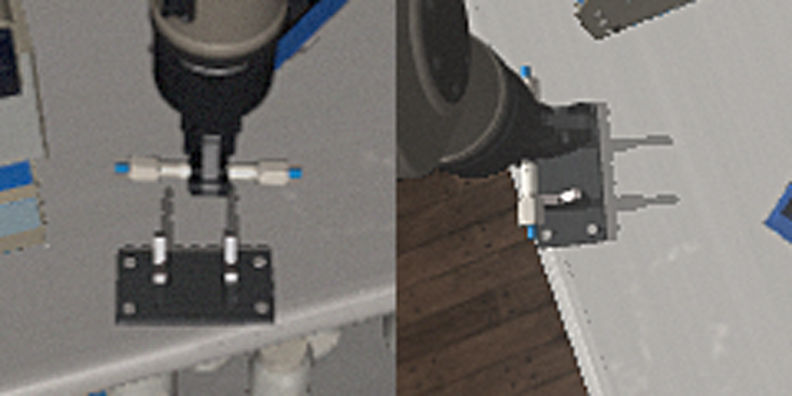

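>>> servo_tool(
  motion=[
    [[0,0.05,0.07,-0.5,0.13],[0,0.05,0.07,-0.5,0.12],[0,0.05,0.07,-0.5,0],[0,0,0,-0.5,0],[0,0,0,-0.3,0],[0,0,0,0,0]],
  ],
)

```text
t: 23.1
eef_pos: [0.5173, 0.013, 0.0805]
tool_rot: [0.011, -0.127, 0.992, -0.008]
contact_force: [0.5, 0.1, -1.5]
gripper_width: 0.107
grasp_force: 44.6
```

```bash
python3 st.py; sed -i 's/E\[2\]\*1000-8))<16/E[2]*1000-8))<12/;s/>60)/>50)/' cr.py; python3 cr.py h2
```

```text
q [-0.025  0.459 -0.16   2.073  0.156  0.599  1.529] p [0.517 0.013 0.08 ] lean 1.5562440262487822 az -29.186048454850287 ty [-0.252  0.968 -0.019]
case mm [-130.685  307.528   78.397] F case [-0.29   0.323 -1.49 ] w 0.10654435557164758 gf 44.62557077407837 t 23.1
side foot 808 ((521.1390380859375, 11.893878936767578), (117.7236099243164, 57.465763092041016), 14.16331672668457)
 col 178 [513.8  15.1  75.9] [[465.7628284076906, -0.5660827268283075, 69.03128316038433], [564.094651944298, 32.4884765189805, 81.84768381332921]]
  rect ((515.2149047851562, 13.197100639343262), (105.65399169921875, 15.95569896697998), 14.133448600769043)
  tips 49
top foot 601 ((518.3583374023438, 9.21701431274414), (118.32118225097656, 57.191463470458984), 14.521856307983398)
 col 72 [491.    4.9  76.6] [[464.84458303606687, -3.7623029603821134, 72.56968437822496], [565.9138731474372, 19.13971604486936, 80.47298166692939]]
  rect ((517.6685180664062, 12.207574844360352), (107.63529968261719, 10.489410400390625), 10.697784423828125)
  tips 16
tcp [517.3  13.   80.5] tx [-96.7 -25.2  -2. ]
```

View pics/h2.png

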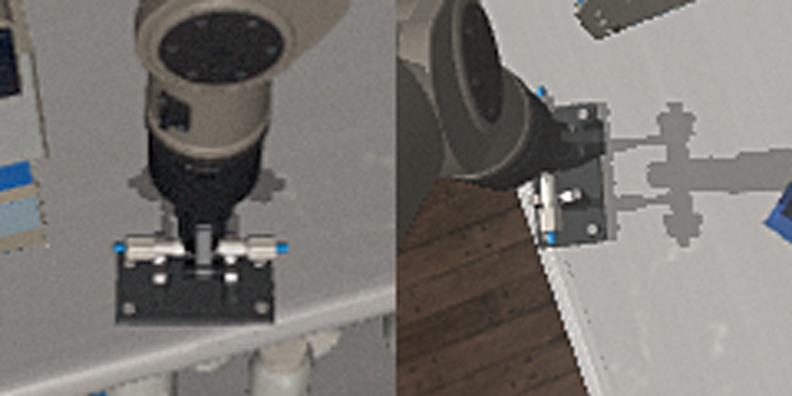

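```bash
cat > tip.py <<'E'
from h import *
import sys
np.set_printoptions(precision=1,suppress=True)
tag,za=sys.argv[1],float(sys.argv[2]); C={}
for n in('side','top'):
    z=np.load(f'pics/{tag}{n}.npz'); im,d=z['im'],z['d']; hsv=cv2.cvtColor(im,cv2.COLOR_RGB2HSV).astype(int); v,u=np.mgrid[:400,:640]; P=pts(n,u,v,d)*1000
    bl=(hsv[...,0]>92)&(hsv[...,0]<125)&(hsv[...,1]>90)&(np.linalg.norm(P[...,:2]-[519,11],axis=-1)<95)&(P[...,2]>30)
    k,l,st,cc=cv2.connectedComponentsWithStats(bl.astype(np.uint8)); I=[i for i in range(1,k) if st[i,4]>4]
    q=sorted([(onz(n,cc[i][0],cc[i][1],np.array(za))*1000).tolist()+[st[i,4],*cc[i]] for i in I]); print(n,np.array(q)); C[n]=q
    if len(q)==2: print(' mid',(np.array(q[0][:2])+q[1][:2])/2,'len',np.linalg.norm(np.array(q[0][:2])-q[1][:2]),'az',np.degrees(np.arctan2(q[1][1]-q[0][1],q[1][0]-q[0][0])))
if all(len(C[n])==2 for n in C):
    for i in(0,1):
        p,e=tri('side',C['side'][i][4:6],'top',C['top'][i][4:6]); print('tri tip',p*1000,e*1000)
# V saddles bright parts on their plane z~.05, foot corners triangulated from two views
F={}
for n in('side','top'):
    z=np.load(f"pics/{'s2' if n=='side' else 't2'}.npz"); im,d=z['im'],z['d']; hsv=cv2.cvtColor(im,cv2.COLOR_RGB2HSV).astype(int); P=pts(n,u,v,d)*1000
    c=(abs(P[...,0]-520)<75)&(abs(P[...,1]-12)<55)&(P[...,2]>4)&(P[...,2]<12)&(hsv[...,2]<90)
    q=onz(n,u[c],v[c],np.full(c.sum(),.008)); r=cv2.boxPoints(cv2.minAreaRect((q[:,:2]*1000).astype(np.float32)))/1000
    F[n]=proj(n,np.c_[r,np.full(4,.008)]); F[n+'w']=r
T=[]
for i in range(4):
    j=np.linalg.norm(F['topw']-F['sidew'][i],axis=1).argmin(); p,e=tri('side',F['side'][i],'top',F['top'][j]); T.append(p*1000); print('foot corner',p*1000,e*1000)
print('foot centre',np.mean(T,0))
E
python3 tip.py h2 0.0715
```

```text
side [[ 459.4   -0.7   71.5    9.   355.   305. ]
 [ 543.4 -472.7   71.5    5.   358.   168. ]
 [ 573.6   26.6   71.5    6.   306.   304.5]]
top [[459.7  -3.9  71.5  11.  226.9 241.4]
 [574.7  27.5  71.5   5.  223.4 197.2]]
 mid [517.2  11.8] len 119.20482239177154 az 15.253305604671478
foot corner [455.7  23.2   3.4] 3.0181102171499044
foot corner [470.  -32.5   3.9] 2.7480908347946644
foot corner [584.6  -2.9   5.1] 2.3558440030767485
foot corner [570.4  52.8   4.6] 2.628704946528487
foot centre [520.2  10.2   4.3]
```

>>> servo_tool(
  motion=[
    [[0,0.035,-0.025,-0.1,0],[0,0.035,-0.025,-0.1,0],[0,0,0,-0.1,0],[0,0,0,-0.1,0],[0,0,0,0,0]],
  ],
)

```text
t: 23.7
eef_pos: [0.5213, 0.0111, 0.0645]
tool_rot: [0.012, -0.127, 0.992, -0.009]
contact_force: [-0.1, -0.1, -1.9]
gripper_width: 0.109
grasp_force: 44.6
```

>>> servo_tool(
  motion=[
    [[0,0,0,-0.05,0],[0,0,0,0,0]],
  ],
)

```text
t: 23.9
eef_pos: [0.5217, 0.0111, 0.063]
tool_rot: [0.012, -0.127, 0.992, -0.009]
contact_force: [0.9, 0.1, -1.7]
gripper_width: 0.108
grasp_force: 44.6
```

>>> servo_tool(
  motion=[
    [[0,0,0,-0.04,0],[0,0,0,0,0]],
  ],
)

```text
t: 24.1
eef_pos: [0.5217, 0.0111, 0.0614]
tool_rot: [0.012, -0.127, 0.992, -0.009]
contact_force: [-1.0, 0.2, -1.3]
gripper_width: 0.111
grasp_force: 44.6
```

>>> servo_tool(
  motion=[
    [[0,-0.04,-0.01,-0.03,0],[0,0,0,0,0]],
  ],
)

```text
t: 24.3
eef_pos: [0.5198, 0.0106, 0.0602]
tool_rot: [0.012, -0.127, 0.992, -0.009]
contact_force: [-0.1, 0.5, -0.6]
gripper_width: 0.108
grasp_force: 44.6
```

>>> servo_tool(
  motion=[
    [[0,0,0,-0.03,0],[0,0,0,0,0]],
  ],
)

```text
t: 24.5
eef_pos: [0.5202, 0.0109, 0.0593]
tool_rot: [0.012, -0.127, 0.992, -0.008]
contact_force: [-1.0, 0.0, 2.1]
gripper_width: 0.106
grasp_force: 45.0
```

>>> servo_tool(
  motion=[
    [[0,0,0,-0.03,0],[0,0,0,0,0]],
  ],
)

```text
t: 24.7
eef_pos: [0.5203, 0.0113, 0.0584]
tool_rot: [0.012, -0.127, 0.992, -0.008]
contact_force: [-2.3, 2.4, 4.5]
gripper_width: 0.111
grasp_force: 45.5
```

>>> servo_tool(
  motion=[
    [[0,-0.006,0.025,0,0],[0,0,0,-0.02,0],[0,0,0,0,0]],
  ],
  newtons=20,
)

```text
t: 25.0
eef_pos: [0.5203, 0.0119, 0.0578]
tool_rot: [0.013, -0.127, 0.992, -0.009]
contact_force: [-2.4, 1.3, 9.8]
gripper_width: 0.11
grasp_force: 45.9
```

```bash
python3 st.py; python3 cr.py h3 | grep -v foot; python3 tip.py h3 0.048 | grep -v foot
```

```text
q [-0.033  0.501 -0.148  2.078  0.171  0.549  1.518] p [0.52  0.012 0.058] lean 1.737221027866052 az -26.94474793162895 ty [-0.252  0.967 -0.02 ]
case mm [-137.407  307.942   56.492] F case [ 1.615  0.068 10.01 ] w 0.109553660198448 gf 45.882368087768555 t 25.0
 col 207 [520.5  13.9  53.4] [[471.1007300599003, -8.078831248040286, 47.97427339984653], [567.8360095448979, 34.23011292970414, 58.57149327477073]]
  rect ((520.2357788085938, 11.39773941040039), (107.40933990478516, 34.970008850097656), 14.152800559997559)
  tips 33
 col 94 [488.7   4.1  53.1] [[467.54267156036633, -11.896654898680811, 46.50171176627355], [507.9359963889095, 19.993670683629365, 57.6336073710217]]
  rect ((515.5943603515625, 16.13182830810547), (102.75715637207031, 37.8880500793457), 26.609586715698242)
  tips [[577.3809563941019, 25.713695524440443, 51.607440859102184], [577.8724357272282, 23.17855997058252, 50.943990881922254], [574.6806077650591, 25.27163150491277, 51.30696708448201], [574.8409545931352, 22.27560620958294, 52.31858444694548], [465.37601752784985, -4.193720065400919, 53.73159299730945], [466.02472678942644, -5.970022135569714, 50.22528296520823], [463.02631733830077, -3.8877435462522367, 50.526715097320654], [460.7406067346176, -7.0962370427977985, 50.83077845056816], [457.78458454531756, -4.912157805366246, 50.70794456001315], [458.14442760277836, -7.534223502278753, 50.62755778170369]]
tcp [520.3  11.9  57.8] tx [-96.7 -25.3  -2.3]
side [[463.5  -4.1  48.    8.  353.1 308.1]
 [576.9  26.9  48.    9.  305.  309. ]]
 mid [520.2  11.4] len 117.53015099545142 az 15.28849147494024
top [[462.2  -4.4  48.    9.  229.3 241.4]
 [576.4  25.5  48.    6.  226.3 198.7]]
 mid [519.3  10.5] len 118.01817927528393 az 14.636704129839359
tri tip [462.9  -4.3  47.6] 1.2928430423228208
tri tip [577.   26.   46.1] 0.4448349771907041
```

View pics/h3.png

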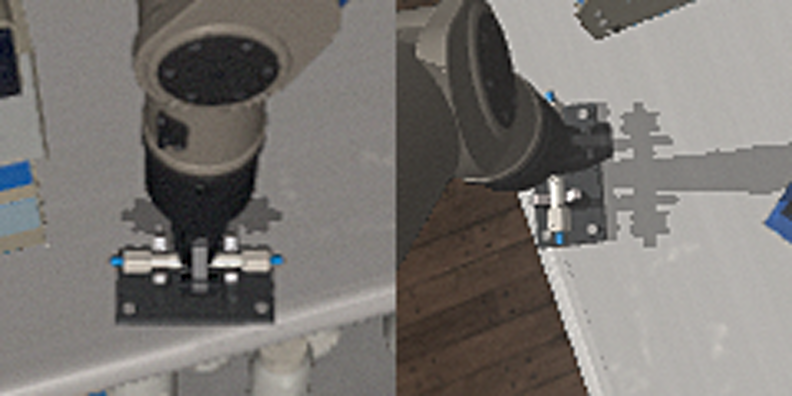

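>>> servo_tool(
  motion=[
    [[0.11,0,0,0.012,0],[0.13,0,0,0,0],[0.15,0,0,0,0],[0.18,0,0,0,0],[0.25,0,0,0,0],[0.35,0,0,0,0],[0.4,0,0,0,0],[0.4,0,0,0,0]],
  ],
  newtons=20,
)

```text
t: 25.9
eef_pos: [0.5199, 0.0117, 0.0576]
tool_rot: [0.012, -0.127, 0.992, -0.009]
contact_force: [0.5, 0.2, -0.6]
gripper_width: 0.4
grasp_force: 0.0
```

```bash
python3 st.py
```

```text
q [-0.033  0.501 -0.148  2.079  0.171  0.549  1.519] p [0.52  0.012 0.058] lean 1.7038536148524717 az -27.687546040095047 ty [-0.252  0.967 -0.02 ]
case mm [-137.671  307.557   56.451] F case [ 0.079  0.392 -0.676] w 0.39991790638841496 gf 0.0 t 25.9
```

Released without load. Retreat straight up slowly, then away, and verify.

>>> servo_tool(
  motion=[
    [[0.4,0,0,0.15,0],[0.4,0,0,0.25,0],[0.4,0,0,0.5,0],[0.4,0,0,0.8,0],[0.4,0,0,0.9,0],[0.4,0,0,0.9,0],[0.4,0,0,0.9,0],[0.4,-0.5,0.9,0.3,0],[0.4,-0.3,0.9,0.3,0],[0.4,0,0.9,0,0],[0.4,0,0.9,0,0],[0.4,0,0.9,0,0],[0.4,0,0,0,0],[0.4,0,0,0,0]],
  ],
)

```text
t: 27.3
eef_pos: [0.4877, 0.1923, 0.2583]
tool_rot: [0.012, -0.128, 0.992, -0.008]
contact_force: [1.2, 0.1, -0.5]
gripper_width: 0.4
grasp_force: 0.0
```

```bash
python3 cr.py h4 >/dev/null; python3 tip.py h4 0.048 | grep -v foot; python3 - <<'E'
import cv2,numpy as np
a=cv2.imread('pics/h4side.png')[120:340,250:450]; b=cv2.imread('pics/h4top.png')[90:310,200:440]
cv2.imwrite('pics/v5.png',cv2.resize(np.hstack([a,b]),None,fx=1.8,fy=1.8,interpolation=2))
E
```

```text
side [[464.3  -4.   48.   10.  352.8 308.1]]cr.py:13: RuntimeWarning: Mean of empty slice.
  q=P[m]; print(' col',m.sum(),q.mean(0),np.percentile(q,[3,97],axis=0).tolist())
  ret = um.true_divide(
Traceback (most recent call last):
  File "cr.py", line 13, in <module>
    q=P[m]; print(' col',m.sum(),q.mean(0),np.percentile(q,[3,97],axis=0).tolist())
                                           ~~~~~~~~~~~~~^^^^^^^^^^^^^^^^^
IndexError: index -1 is out of bounds for axis 0 with size 0
Traceback (most recent call last):
  File "tip.py", line 6, in <module>
    z=np.load(f'pics/{tag}{n}.npz'); im,d=z['im'],z['d']; hsv=cv2.cvtColor(im,cv2.COLOR_RGB2HSV).astype(int); v,u=np.mgrid[:400,:640]; P=pts(n,u,v,d)*1000
FileNotFoundError: [Errno 2] No such file or directory: 'pics/h4top.npz'
[ WARN:0@0.038] global loadsave.cpp:275 findDecoder imread_('pics/h4top.png'): can't open/read file: check file path/integrity
Traceback (most recent call last):
TypeError: 'NoneType' object is not subscriptable
```

>>> servo_tool(
  motion=[
    [[0.4,-0.3,0.9,0.3,0],[0.4,-0.3,0.9,0.3,0],[0.4,-0.3,0.9,0.3,0],[0.4,-0.3,0.9,0.3,0],[0.4,-0.3,0.9,0.3,0],[0.4,0,0,0,0],[0.4,0,0,0,0]],
  ],
)

```text
t: 28.05
eef_pos: [0.4283, 0.3709, 0.3179]
tool_rot: [0.012, -0.127, 0.992, -0.009]
contact_force: [-0.6, -0.3, -0.9]
gripper_width: 0.398
grasp_force: 0.0
```

```bash
python3 - <<'E'
from h import *
save('side','h5side');save('top','h5top'); np.set_printoptions(precision=1,suppress=True)
v,u=np.mgrid[:400,:640]
for n in('side','top'):
    z=np.load(f'pics/h5{n}.npz'); hsv=cv2.cvtColor(z['im'],cv2.COLOR_RGB2HSV).astype(int); P=pts(n,u,v,z['d'])*1000
    m=(hsv[...,2]>130)&(hsv[...,1]<60)&(abs(P[...,0]-520)<62)&(abs(P[...,1]-11)<32)&(P[...,2]>38)&(P[...,2]<70); ax=np.array([.969,.247]); s=(P[m][:,:2]-[520,10.5])@ax
    print(n,m.sum(),'along',np.percentile(s,[1,99]),'z at -,mid,+',[np.median(P[m][k][:,2]) for k in(s<-38,abs(s)<15,s>38)], 'z95 mid',np.percentile(P[m][abs(s)<15][:,2],90))
print(bot.get_obs()['t'],bot.get_obs()['contact_force'],bot.get_obs()['eef_pos']*1000)
E
python3 tip.py h5 0.048|grep -v foot; sed -i "s/'s2'),('top','t2'/'h5side'),('top','h5top'/" col.py; python3 col.py | grep -E 'cover|side|top'
```

```text
side 135 along [-8.3 53.2] z at -,mid,+ [np.float64(nan), np.float64(53.514548068466674), np.float64(54.76622733236714)] z95 mid 54.42248171853603
top 191 along [-53.9  50.3] z at -,mid,+ [np.float64(55.58963624316149), np.float64(52.727956283874946), np.float64(56.102038723726494)] z95 mid 55.42408508026769
28.15 [ 0.5 -0.3 -0.1] [429.  369.3 317.2]
side [[576.9  26.9  48.    9.  305.  309. ]]
top [[462.2  -4.4  48.    9.  229.3 241.4]
 [575.8  25.5  48.    7.  226.3 198.9]]
 mid [519.   10.6] len 117.49890175611421 az 14.71771811108491
  return _methods._mean(a, axis=axis, dtype=dtype,
  ret = ret.dtype.type(ret / rcount)
Traceback (most recent call last):
  File "col.py", line 10, in <module>
    print(n,m.sum(),np.percentile(L[m],[3,50,97],axis=0).tolist())
                    ~~~~~~~~~~~~~^^^^^^^^^^^^^^^^^^^^^^^
IndexError: index -1 is out of bounds for axis 0 with size 0
```

```bash
python3 -c "
from station import bot
print(bot.hand_in())"
```

```text
the job is handed in; nothing more can be done
None
```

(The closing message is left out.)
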